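# Stand the fallen oil bottle on its mat by way of a sloping rest

### The job

The small white oil bottle has been knocked over on the tool table. Park it cap-up on the sloping wooden rest, foot against the ledge, and let go of it there to change your grip; then take it again and set it upright, without dropping it, in the middle of the round black rubber mat on the wooden riser. Do not disturb the jar, the tin, the brush or the scraper.

Things in the scene. Friction and masses are not known exactly. Their poses are not given: they have to be found in the camera images.
- bottle: White oil bottle, black cap, 0.22 kg. Box-shaped body 92 mm long, 50 wide (y), 42 thick (z, all sizes in mm), then a shoulder, neck and cap (26 diameter) to 128 overall. Origin: centre of its foot; x runs along its axis from foot to cap. Starts lying on a 50-wide face on the table (origin 21 mm up), does not roll, cap pointing to the robot's left, give or take 40 degrees. Upright, its x points up.
- rest: Fixed wooden rest: base board 130 x 90 x 12 mm, on it a 45 degree ramp 85 long and 44 wide (the bottle overhangs it, so fingers pass beside it), rising to the rest's +x, which points roughly to the robot's left. At its low end a ledge, 60 wide, sticks 28 out square to the ramp, their corner at x = -30, z = 30 mm. No side walls; a parked bottle stays put. Origin: centre of the underside, z up.
- rest_seat (a point): Point where the centre of the bottle's foot lies when it is parked: 21 mm off the ramp's surface, at the face of the ledge; the parked bottle's axis runs from here upwards at 45 degrees, in the direction of the rest's +x and +z equally. Axes as rest.
- mat: Round black rubber mat, 90 mm diameter, 4 mm thick, fixed on the riser at the one of its three places (left, middle or right) that is free; the places are 120 mm apart, give or take 20 mm fore and aft. Origin: centre of its underside, z up, so the top is 4 mm above the origin.
- riser: Low wooden display step, fixed: top board 150 mm deep (x), 370 mm long (y), 18 mm thick, its top 50 mm above the table. Origin: on the table under its centre, z up.
- jar: Bystander: closed glass jar with a steel lid, 66 mm diameter, 70 mm tall, standing loose on the riser at one of its three places. Origin: centre of its underside, z up.
- tin: Bystander: can with a blank paper label, 60 mm diameter, 75 mm tall, standing loose on the riser at one of its three places. Origin: centre of its underside, z up.
- brush: Bystander: brush lying on the table beyond the rest. x runs along it from handle to head.
- scraper: Bystander: flat-bladed scraper lying on the table nearer the robot than the riser. x runs along it from handle to blade.
Things that resemble listed ones, but are neither listed nor needed, are in the scene too. Of the things that look like the bottle, take the one that is farthest from the robot's base at the start. There is more than one size of the rest; the one meant has the size given above.

How it is judged:
On the way, in this order (a step that is already met when the one before it is completed fails the run):
1. the bottle lies parked on the sloping rest, cap up, foot at the ledge, let go and at rest (distance between bottle and rest_seat below 0.025 m and angle between bottle's own x axis and vertical between 0.6 and 0.97 rad and contact force between bottle and rest above 0.3 N and contact force between bottle and the fingers below 0.1 N and linear speed of bottle below 0.02 m/s), for 0.2 s.
2. the bottle, still held, is brought down upright onto the mat (foot within 8 mm of its top) (horizontal distance between bottle and mat below 0.03 m and angle between bottle's own x axis and vertical below 0.2 rad and z of bottle in the frame of mat below 0.012 m and contact force between bottle and the fingers above 0.5 N), for 0.1 s.
At the end, for the whole second after the job is handed in: The bottle stands upright (within 0.06 rad) on the mat, its foot centre within 20 mm of the mat's centre and its foot on the mat's top, at rest and released; jar, tin, brush and scraper are within 20 mm of where they began, and jar and tin upright (horizontal distance between bottle and mat below 0.02 m and angle between bottle's own x axis and vertical below 0.06 rad and z of bottle in the frame of mat between 0.001 and 0.007 m and contact force between bottle and mat above 0.3 N and linear speed of bottle below 0.02 m/s and angular speed of bottle below 0.1 rad/s and contact force between bottle and the fingers below 0.1 N and distance of each of jar, tin, brush, scraper from where it was at the start of the episode below 0.02 m and angle between each of jar, tin's own z axis and vertical below 0.1 rad); the robot touches nothing.
It fails at once if the jar or the tin is tipped by more than about 17 degrees (angle between any of jar, tin's own z axis and vertical above 0.3 rad).
It fails at once if the jar, tin, brush or scraper is moved by more than 20 mm (distance of any of jar, tin, brush, scraper from where it was at the start of the episode above 0.02 m).
It also fails if it takes over 58 s, if anything falls off the work surface, if the arm or the gripper's body presses on something with over 40 N, if the wrist force passes 120 N, or if a joint passes its speed limit or range.

### The arm

A 7-joint arm with a two-finger parallel gripper is mounted at the origin on the work surface. World frame = base frame: x ahead of the robot, y to its left, z up, the work surface at z = 0. Lengths are in m, angles in rad, forces in N, time in s.
With the tool pointing down it reaches from about 0.4 to 0.875 m from the base axis. Payload 6.5 kg.
Tool frame: the origin (TCP) lies midway between the tips of the shut fingers; the grasp point (between the pads) lies 19 mm behind it; x points along the fingers, z is the direction in which the jaws open and shut, and the axes are right-handed (so a half turn about x gives the same grasp; the last joint's range is limited). The gripper opens to 85 mm and grips with 20 to 120 N. Pads are 22 mm wide; open, the fingers measure 114 mm over their backs; the gripper's body (76 mm by 85 mm) begins 54 mm behind the grasp point. The pads swing forward as they close: fully open they stand 13 mm farther back than shut.
Start: joints at [-1.293, 0.536, -0.004, 1.538, 0.003, 1.067, -0.071], TCP at [0.219, 0.612, 0.231] pointing down, gripper open.
Joint ranges: [-2.7, 2.7], [-0.37, 2.16], [-1.27, 1.26], [0.24, 2.4], [-1.31, 4.45], [0.19, 1.91], [-2.76, 2.76]. Speed limits (rad/s): [2.39, 2.39, 3.14, 3.14, 3.14, 3.14, 3.14].

### API

Orientations are given as a unit quaternion [w, x, y, z].
In Python, from rig import arm gives the robot as it stands.
- The arm moves only by the tool carry_out, never from a script. Its argument "moves" is a list of rows, each a list of 3 entries, a list of its own where there are three numbers: the turn, a rotation vector about the world's x, y, z in rad, then the shift along the world's x, y, z in m, then the closure, from 0 (fully open) to 1 (shut). In form: [[[rx, ry, rz], [dx, dy, dz], hand], ...]. A call has 1 to 8 rows; each row shifts and turns the pose as measured when the row begins; what a row does not reach is not made up. A row lasts 1/10 s, in which the tool goes at most 50 mm and 8.59 degrees, less where a joint would pass 70% of its speed; a pose out of reach is approached as far as the arm can. A call is refused whole if a number of a shift passes 0.05 or a number of a turn 0.15, either way. A call with a gripper value outside its range is refused whole. The fingers move at their own pace and stop on an object; "squeeze" is the grip in N (left out, the last holds). Time passes only in rows, so rows that do not move let the fingers close. It gives the time, the measured TCP pose, the force and the opening at its end, in the units of the state.
- arm.read_state(): the state, without advancing time (a new reading comes with each control period).
- arm.snapshot(name): name is "scene" or "top"; returns a dict with "image" (420x560x3 uint8, red, green, blue), "intrinsics" (3x3 intrinsics, pixels), "k1" (the pictures are not rectified: a ray, as slopes to the right and down, at radius r is drawn at 1 + k1 r^2 times it, then the intrinsics apply), "origin" and "rotation" of the camera in the world. Camera axes: x right, y down, z forward; pixel columns grow to the right and rows downward; lengths in m; the calibration is good to about 2 mm. A picture is of the moment at which its call begins. There is no depth.
- arm.close_job(): hands the job in, once; it reports no verdict.
The state is a dict: "time_s": time; "joints": joint angles; "qvel": joint speeds; "effort": joint torques, N m; "position": TCP position; "ee_rot": TCP orientation; "force": force on the tool from outside, world axes, zero at the start; "wrist_torque": the same for the moment, N m; "width": finger opening in m.
Only numpy, scipy, OpenCV 4.12 (cv2) and the standard library are available. Lean on these libraries where they do the work, as an engineer would, in place of code of your own. Each camera call takes 0.05 s, during which the arm holds its last target. There are 200 camera calls.

## Working session

There is one attempt and no reset: what is moved stays moved. The work goes in short steps, Python scripts to look and compute and a tool call to move; the robot and the scene stay as the last step left them, time stands still between calls to the robot, and variables do not carry over. Pictures are saved under pics/ and viewed, about 8 in all and at most 12, crops included, and the job is handed in when it is done.

Besides the shell and the picture viewer there is one more tool, called after "Request:" by a JSON object that holds its "op" and its "data", one argument or row to a line. carry_out: Moves the arm, as the interface text tells. Its arguments: {"type":"object","properties":{"moves":{"type":"array","items":{"type":"array"}},"squeeze":{"type":"number"}},"required":["moves"]}

```bash
mkdir -p pics; ls
cat > h.py <<'E'
import numpy as np, cv2
from rig import arm
def snap(n,f):
    s=arm.snapshot(n); np.savez('pics/'+f+'.npz',**s); cv2.imwrite('pics/'+f+'.png',s['image'][:,:,::-1]); return s
def load(f): return dict(np.load('pics/'+f+'.npz'))
def ray(s,u,v):
    K=s['intrinsics']; k=float(s['k1'])
    d=np.array([(u-K[0,2])/K[0,0],(v-K[1,2])/K[1,1]]); p=d.copy()
    for _ in range(30): p=d/(1+k*(p@p))
    return s['origin'],s['rotation']@np.array([p[0],p[1],1])
def onz(s,u,v,z):
    o,d=ray(s,u,v); return o+d*(z-o[2])/d[2]
def proj(s,P):
    c=s['rotation'].T@(np.asarray(P)-s['origin']); p=c[:2]/c[2]; p=p*(1+float(s['k1'])*(p@p)); K=s['intrinsics']
    return np.array([K[0,0]*p[0]+K[0,2],K[1,1]*p[1]+K[1,2]])
E
python3 - <<'E'
from h import *
a=snap('scene','s0');b=snap('top','t0')
for s in(a,b):print(s['origin'],s['rotation'].round(3),s['intrinsics'],s['k1'])
print(arm.read_state())
E
```

```text
pics
[ 1.23598307 -0.24686285  0.72629456] [-0.324  0.758  0.52  -0.224] [[415.01207274   0.         279.87946961]
 [  0.         415.01207274 207.45880782]
 [  0.           0.           1.        ]] 0.017511723681444345
[ 0.50046937 -0.01425229  0.99141003] [-0.045  0.71  -0.702  0.022] [[390.12370143   0.         272.67736916]
 [  0.         390.12370143 208.78428964]
 [  0.           0.           1.        ]] -0.06899194251236802
{'time_s': 0.1, 'joints': array([-1.29323738,  0.53712491, -0.00441991,  1.53874514,  0.00261273,
        1.06729838, -0.07122301]), 'qvel': array([-0.00053208, -0.00165018, -0.00037533, -0.00141634, -0.00015309,
        0.00091561,  0.00074239]), 'effort': array([ 2.64937204e-03, -5.84566176e+01,  1.05184101e+00, -2.59774411e+01,
        1.26441079e-02,  4.54946043e-03,  1.01517864e-05]), 'position': array([0.21890778, 0.61143739, 0.2304899 ]), 'ee_rot': array([ 0.57771731, -0.40748431,  0.57856606,  0.40676844]), 'force': array([ 0.33299489, -0.92635171, -0.16081386]), 'wrist_torque': array([ 0.00867122,  0.04189993, -0.01018594]), 'width': 0.08563780012404379}
```

View pics/s0.png

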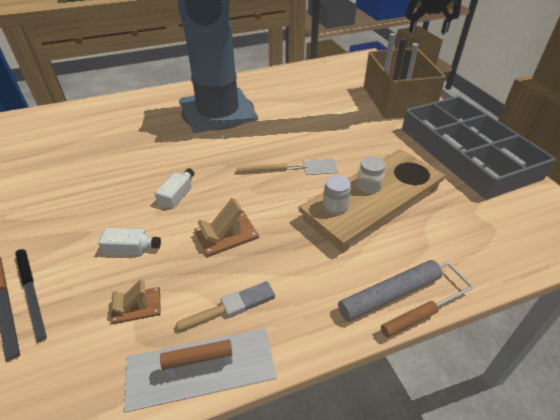

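View pics/t0.png

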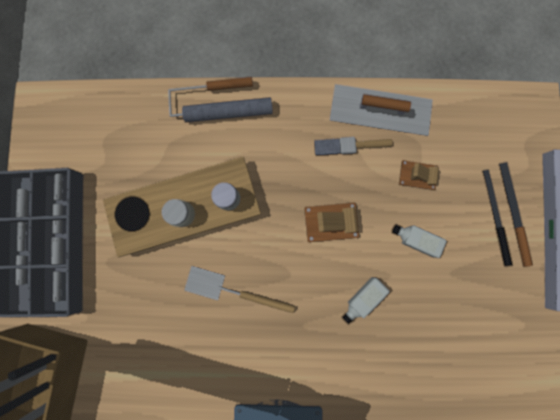

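The bottle to take is the farther one, at top (420,240) / scene (125,242). The rest meant is the bigger one, at top (331,222). The mat is at top (132,213), with the tin and jar to its right at (177,212) and (225,195).

```bash
cat >> h.py <<'E'
from scipy.spatial.transform import Rotation as R
_l=load
def rq(q): return R.from_quat(np.asarray(q)[[1,2,3,0]])
def fix(s):
    if np.ndim(s['rotation'])==1: s['rotation']=rq(s['rotation']).as_matrix()
    return s
def load(f): return fix(_l(f))
def crop(f,x,y,w,h,k,out):
    cv2.imwrite('pics/'+out+'.png',cv2.resize(cv2.imread('pics/'+f+'.png')[y:y+h,x:x+w],None,fx=k,fy=k,interpolation=cv2.INTER_CUBIC))
E
python3 - <<'E'
from h import *
t=load('t0'); a=load('s0')
print(onz(t,280,210,0), proj(a,[0,0,0]), proj(t,[0,0,0]))
def comps(s,m,box,minA=60):
    x,y,w,h=box; k=np.zeros(m.shape,np.uint8);k[y:y+h,x:x+w]=255
    c,_=cv2.findContours(m&k,cv2.RETR_EXTERNAL,cv2.CHAIN_APPROX_NONE); return [q for q in c if cv2.contourArea(q)>minA]
hsv=cv2.cvtColor(t['image'],cv2.COLOR_RGB2HSV)
print('hsv bottle',hsv[240,425],'tin',hsv[212,177],'mat',hsv[213,132],'base',hsv[232,320],'riser',hsv[230,150],'table',hsv[270,250],'cap',hsv[231,397])
wh=cv2.inRange(hsv,(0,0,110),(180,60,255))
for c in comps(t,wh,(385,215,75,55)):
    P=np.array([onz(t,u,v,0.042)[:2] for u,v in c[:,0]],np.float32)
    print('bottle body',cv2.minAreaRect(P))
dk=cv2.inRange(hsv,(0,0,0),(180,255,50))
for c in comps(t,dk,(385,215,75,55),10):
    P=np.array([onz(t,u,v,0.030)[:2] for u,v in c[:,0]],np.float32); print('cap',cv2.minAreaRect(P),c[:,0].mean(0))
for c in comps(t,dk,(105,185,55,55),100):
    P=np.array([onz(t,u,v,0.054)[:2] for u,v in c[:,0]],np.float32); print('mat',cv2.minEnclosingCircle(P), P.mean(0), cv2.fitEllipse(P))
br=cv2.inRange(hsv,(0,120,40),(11,255,200))
for c in comps(t,br,(295,190,75,60)):
    P=np.array([onz(t,u,v,0.012)[:2] for u,v in c[:,0]],np.float32); print('rest base',cv2.minAreaRect(P))
crop('t0',295,190,160,80,5,'crop1')
E
```

```text
[5.92464840e-01 1.82813672e-04 0.00000000e+00] [217.0775952  109.06082743] [277.07764911 448.26988619]
hsv bottle [ 60  10 155] tin [ 99  13 141] mat [83 35 29] base [ 15 134 112] riser [ 19 106 132] table [ 17  87 159] cap [120  32  24]
bottle body ((0.5192136764526367, -0.34455811977386475), (0.11478323489427567, 0.05347162485122681), 66.03292846679688)
cap ((0.5452573895454407, -0.28568288683891296), (0.013109633699059486, 0.018957417458295822), 62.833038330078125) [395.9 229.4]
mat ((0.5742197632789612, 0.3645288348197937), 0.04304998368024826) [0.5752721  0.36437032] ((0.5750322937965393, 0.3643854260444641), (0.08150354027748108, 0.08379431068897247), 167.19386291503906)
```

View pics/crop1.png

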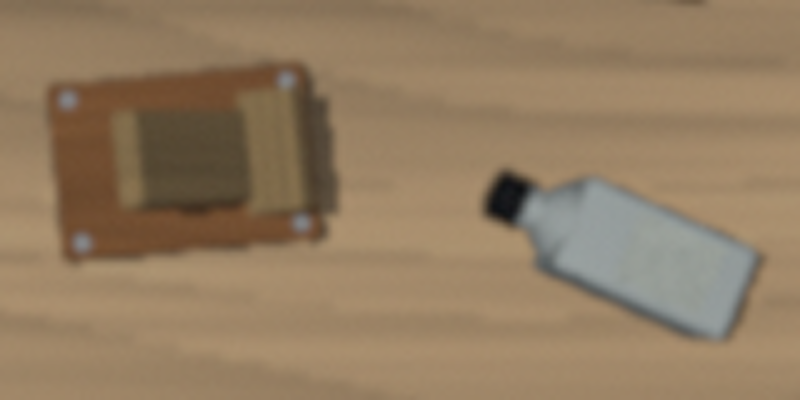

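The crop shows the rest base with corners at (52,85), (303,63), (322,238) and (70,260), with the ledge on the right and the ramp rising left. The bottle body has corners at (592,178), (540,268), (763,258) and (725,340), with the cap at (508,198).

Run:
```python
from h import *
t=load('t0'); a=load('s0')
c=lambda p:(p[0]/5+295-.4,p[1]/5+190-.4)
B=np.array([onz(t,*c(p),.012) for p in[(52,85),(303,63),(322,238),(70,260)]])
print(B.round(4), [np.linalg.norm(B[i]-B[i-1]).round(4) for i in range(4)], B.mean(0))
ex=(B[0]+B[3]-B[1]-B[2]);yaw=np.arctan2(ex[1],ex[0]);print('rest yaw',yaw)
ry=np.array([np.cos(yaw),np.sin(yaw),0]);
# check ledge/ramp features: project
rest=B.mean(0)*[1,1,0]; ey=np.array([-ry[1],ry[0],0])
F=lambda x,y,z: rest+ry*x+ey*y+np.array([0,0,z])
s2=.5**.5
for n,P in dict(corner=F(-.03,.03,.03),ledgetop=F(-.03-.028*s2,.03,.03+.028*s2),ledgetop2=F(-.03-.028*s2,-.03,.03+.028*s2),ramptop=F(-.03+.085*s2,.022,.03+.085*s2),ramptop2=F(-.03+.085*s2,-.022,.03+.085*s2)).items():
    q=proj(t,P); print(n,P.round(4),(q-[295,190]+.4)*5, proj(a,P).round(1))
print('seat',F(-.03-.021*s2,0,.03+.021*s2))
Q=np.array([onz(t,*c(p),.042) for p in[(592,178),(540,268),(725,340),(763,258)]])
print(Q.round(4),[np.linalg.norm(Q[i]-Q[i-1]).round(4) for i in range(4)])
capc=onz(t,*c((508,198)),.025);print('cap',capc)
foot=(Q[2]+Q[3])/2; sh=(Q[0]+Q[1])/2; d=sh-foot; print('foot',foot,'sh',sh,'yaw',np.arctan2(d[1],d[0]),'yawcap',np.arctan2(*(capc-foot)[[1,0]]))
d=sh-foot;d/=np.linalg.norm(d);o=foot*[1,1,0]+[0,0,.021];w=np.array([-d[1],d[0],0])
im=cv2.imread('pics/s0.png')
for x,y,z in[(0,.025,.021),(0,-.025,.021),(.092,.025,.021),(.092,-.025,.021),(0,.025,-.021),(0,-.025,-.021),(.128,0,0)]:
    q=proj(a,o+d*x+w*y+[0,0,z]);cv2.circle(im,(int(q[0]),int(q[1])),1,(0,0,255),-1)
for P in [B[0],B[1],B[2],B[3],F(-.03-.028*s2,.03,.03+.028*s2),F(-.03-.028*s2,-.03,.03+.028*s2),F(-.03+.085*s2,.022,.03+.085*s2),F(-.03+.085*s2,-.022,.03+.085*s2)]:
    q=proj(a,P);cv2.circle(im,(int(q[0]),int(q[1])),1,(0,0,255),-1)
# mat in scene
for z,m in((.054,(.575,.3644)),):
    for th in np.arange(0,6.28,.5):
        q=proj(a,[m[0]+.045*np.cos(th),m[1]+.045*np.sin(th),z]);cv2.circle(im,(int(q[0]),int(q[1])),1,(0,0,255),-1)
o1=cv2.resize(im[190:270,85:265],None,fx=4,fy=4);o2=cv2.resize(im[150:200,380:440],None,fx=4,fy=4)
o=np.zeros((520,720,3),np.uint8);o[:320]=o1;o[320:520,:240]=o2;cv2.imwrite('pics/chk.png',o)
```

```text
[[ 0.6006 -0.0629  0.012 ]
 [ 0.6131 -0.1892  0.012 ]
 [ 0.5252 -0.1981  0.012 ]
 [ 0.5128 -0.0724  0.012 ]] [np.float64(0.0883), np.float64(0.1269), np.float64(0.0883), np.float64(0.1264)] [ 0.56291648 -0.13063473  0.012     ]
rest yaw 1.6689516061775975
corner [ 0.536  -0.1634  0.03  ] [258.043558   214.33315912] [206.9 221.3]
ledgetop [ 0.5379 -0.1831  0.0498] [305.41204678 209.27699322] [197.6 218. ]
ledgetop2 [ 0.5977 -0.1773  0.0498] [292.50585012  85.60422983] [206.3 235.2]
ramptop [ 0.5381 -0.1028  0.0901] [146.55456123 203.78438286] [229.8 196.6]
ramptop2 [ 0.5819 -0.0985  0.0901] [137.36559656 109.0171144 ] [237.2 208.5]
seat [ 0.56731161 -0.1752681   0.04484924]
[[ 0.5548 -0.3242  0.042 ]
 [ 0.511  -0.2981  0.042 ]
 [ 0.477  -0.3878  0.042 ]
 [ 0.5167 -0.4074  0.042 ]] [np.float64(0.0915), np.float64(0.051), np.float64(0.0959), np.float64(0.0443)]
cap [ 0.54550834 -0.2878418   0.025     ]
foot [ 0.49686566 -0.39760425  0.042     ] sh [ 0.53290595 -0.31117799  0.042     ] yaw 1.1757158424855698 yawcap 1.1536423732984715
```

View pics/chk.png

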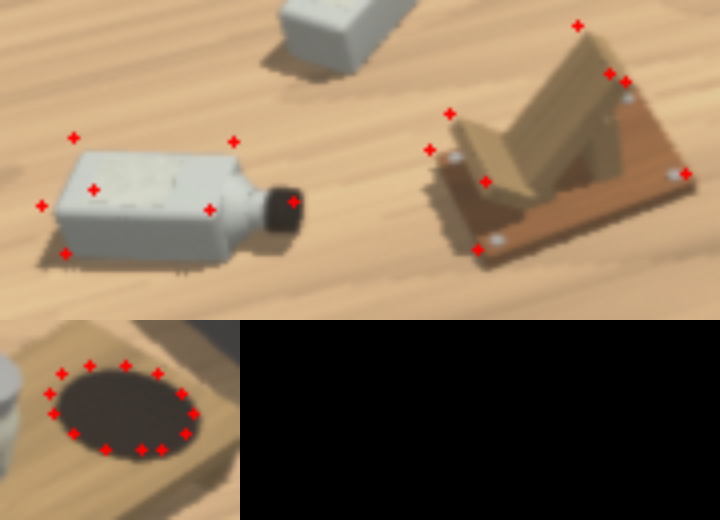

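Run:
```python
from h import *
t=load('t0'); a=load('s0')
ct=lambda p:(p[0]/5+295-.4,p[1]/5+190-.4); cs=lambda p:(p[0]/4+85-.375,p[1]/4+190-.375)
def tri(p,q):
    o1,d1=ray(t,*ct(p));o2,d2=ray(a,*cs(q));d1=d1/np.linalg.norm(d1);d2=d2/np.linalg.norm(d2)
    A=np.array([d1,-d2]).T;k=np.linalg.lstsq(A,o2-o1,rcond=None)[0];p1=o1+k[0]*d1;p2=o2+k[1]*d2
    return (p1+p2)/2,np.linalg.norm(p1-p2)
for n,p,q in[('sh far',(592,178),(225,215)),('sh near',(540,268),(238,156)),('ft near',(725,340),(82,152)),('ft far',(763,258),(57,213)),('baseA',(52,85),(693,180)),('baseB',(303,63),(485,256)),('cap end',(490,190),(302,205))]:
    P,e=tri(p,q); print(n,P.round(4),round(e,4), onz(a,*cs(q),.042 if n[:2] in('sh','ft') else .012).round(4))
```

```text
sh far [ 0.5559 -0.3206  0.0383] 0.0095 [ 0.5619 -0.3156  0.042 ]
sh near [ 0.5108 -0.3022  0.0332] 0.0029 [ 0.5193 -0.3029  0.042 ]
ft near [ 0.4772 -0.3877  0.0369] 0.004 [ 0.484  -0.3847  0.042 ]
ft far [ 0.5175 -0.4063  0.0347] 0.0076 [ 0.5271 -0.4009  0.042 ]
baseA [ 0.6013 -0.0616  0.0097] 0.0029 [ 0.6037 -0.0608  0.012 ]
baseB [ 0.6136 -0.1885  0.0096] 0.0022 [ 0.6161 -0.1876  0.012 ]
cap end [ 0.5499 -0.2778  0.0224] 0.0037 [ 0.5406 -0.2765  0.012 ]
```

```bash
cat >> h.py <<'E'
z3=np.array([0,0,1.])
def tool(x,zz):
    x=x/np.linalg.norm(x); zz=zz-x*(zz@x); zz/=np.linalg.norm(zz)
    return np.array([x,np.cross(zz,x),zz]).T
RY=1.669; RX=np.array([np.cos(RY),np.sin(RY),0]); SEAT=np.array([.5688,-.1745,.0448])
BY=1.174; BX=np.array([np.cos(BY),np.sin(BY),0]); FOOT=np.array([.501,-.395,.021])
MAT=np.array([.576,.3655,.05])
PAX=(RX+z3)/2**.5
def go(p,M,pr=True):
    """print total turn & shift from now to TCP pose p,M (picks the nearer half turn)"""
    s=arm.read_state(); C=rq(s['ee_rot']).as_matrix()
    best=None
    for N in (M,M@np.diag([1,-1,-1.])):
        r=R.from_matrix(N@C.T).as_rotvec()
        if best is None or np.linalg.norm(r)<np.linalg.norm(best): best=r
    d=np.asarray(p)-s['position']
    print('t',s['time_s'],'turn',best.round(3),'|',np.linalg.norm(best).round(3),'shift',d.round(4),'|',np.linalg.norm(d).round(3),'w',s['width'].round(4),'j',s['joints'].round(2),'F',s['force'].round(1))
E
python3 - <<'E'
from h import *
print(rq(arm.read_state()['ee_rot']).as_matrix().round(3))
go(FOOT+BX*.05+[0,0,.15],tool(-z3,np.cross(z3,BX)))
E
```

```text
[[-0.    -0.942  0.337]
 [-0.002  0.337  0.942]
 [-1.    -0.    -0.002]]Traceback (most recent call last):
  File "<stdin>", line 3, in <module>
  File "h.py", line 41, in go
    print('t',s['time_s'],'turn',best.round(3),'|',np.linalg.norm(best).round(3),'shift',d.round(4),'|',np.linalg.norm(d).round(3),'w',s['width'].round(4),'j',s['joints'].round(2),'F',s['force'].round(1))
                                                                                                                                       ^^^^^^^^^^^^^^^^
AttributeError: 'float' object has no attribute 'round'
```

```bash
sed -i "s/s\['width'\].round(4)/round(s['width'],4)/" h.py
```

Request:
{"op": "carry_out", "data": {
  "moves": [
    [[0,0,-0.07],[0.03,-0.04,0],0],
    [[0,0,-0.07],[0.03,-0.04,0],0],
    [[0,0,-0.07],[0.03,-0.04,0],0],
    [[0,0,-0.07],[0.03,-0.04,0],0],
    [[0,0,-0.07],[0.03,-0.04,0],0],
    [[0,0,-0.07],[0.03,-0.04,0],0],
    [[0,0,-0.07],[0.03,-0.04,0],0],
    [[0,0,-0.07],[0.03,-0.04,0],0]
  ],
  "squeeze": 50
}}

```text
time_s: 0.9
position: [0.4502, 0.2921, 0.2276]
ee_rot: [0.667, -0.228, 0.671, 0.231]
force: [1.5, 0.0, 0.3]
width: 0.0856
```

Request:
{"op": "carry_out", "data": {
  "moves": [
    [[0,0,-0.07],[0.01,-0.048,0],0],
    [[0,0,-0.07],[0.01,-0.048,0],0],
    [[0,0,-0.07],[0.01,-0.048,0],0],
    [[0,0,-0.07],[0.01,-0.048,0],0],
    [[0,0,-0.07],[0.01,-0.048,0],0],
    [[0,0,-0.07],[0.0,-0.048,0],0],
    [[0,0,-0.07],[0.0,-0.048,0],0],
    [[0,0,-0.07],[0.0,-0.048,0],0]
  ]
}}

```text
time_s: 1.7
position: [0.5015, -0.1021, 0.2269]
ee_rot: [0.706, -0.026, 0.707, 0.029]
force: [1.3, 0.8, 0.3]
width: 0.0856
```

Run:
```python
from h import *
go(FOOT+BX*.05+[0,0,.10],tool(-z3,np.cross(z3,BX)));print(arm.read_state()['position'])
```

```text
t 1.7 turn [-0.005 -0.001 -0.474] | 0.474 shift [ 0.0188 -0.2468 -0.1059] | 0.269 w 0.0856 j [-0.29  0.33  0.5   1.93 -0.2   0.93  0.38] F [1.3 0.8 0.3]
[ 0.50148626 -0.10211796  0.22693876]
```

Request:
{"op": "carry_out", "data": {
  "moves": [
    [[0,0,-0.08],[0.003,-0.04,-0.01],0],
    [[0,0,-0.08],[0.003,-0.04,-0.015],0],
    [[0,0,-0.08],[0.003,-0.04,-0.02],0],
    [[0,0,-0.08],[0.003,-0.04,-0.02],0],
    [[0,0,-0.08],[0.003,-0.04,-0.02],0],
    [[0,0,-0.08],[0.003,-0.04,-0.015],0],
    [[0,0,0],[0,-0.007,-0.005],0]
  ]
}}

```text
time_s: 2.4
position: [0.5169, -0.3652, 0.1177]
ee_rot: [0.691, 0.152, 0.69, -0.151]
force: [-0.6, -0.2, 0.0]
width: 0.0856
```

Run:
```python
from h import *
go(FOOT+BX*.05+[0,0,-.017],tool(-z3,np.cross(z3,BX)))
```

```text
t 2.4 turn [-0.001  0.001  0.034] | 0.034 shift [ 0.0034  0.0163 -0.1137] | 0.115 w 0.0856 j [ 0.17  0.71  0.55  1.69 -0.46  0.87  0.48] F [-0.6 -0.2  0. ]
```

Request:
{"op": "carry_out", "data": {
  "moves": [
    [[0,0,0.034],[0.0034,0.0163,-0.03],0],
    [[0,0,0],[0,0,-0.04],0],
    [[0,0,0],[0,0,-0.03],0],
    [[0,0,0],[0,0,-0.013],0],
    [[0,0,0],[0,0,0],0]
  ]
}}

```text
time_s: 2.9
position: [0.5194, -0.3487, -0.0001]
ee_rot: [0.693, 0.14, 0.693, -0.138]
force: [0.4, -0.4, 0.1]
width: 0.0851
```

Run:
```python
from h import *
go(FOOT+BX*.05+[0,0,-.017],tool(-z3,np.cross(z3,BX)))
snap('scene','s1');snap('top','t1')
crop('s1',60,150,250,120,3,'c2')
```

```text
t 2.9 turn [-0.002  0.    -0.001] | 0.002 shift [ 0.0009 -0.0002  0.0041] | 0.004 w 0.0851 j [ 0.21  0.86  0.44  1.73 -0.55  0.68  0.56] F [ 0.4 -0.4  0.1]
```

View pics/c2.png

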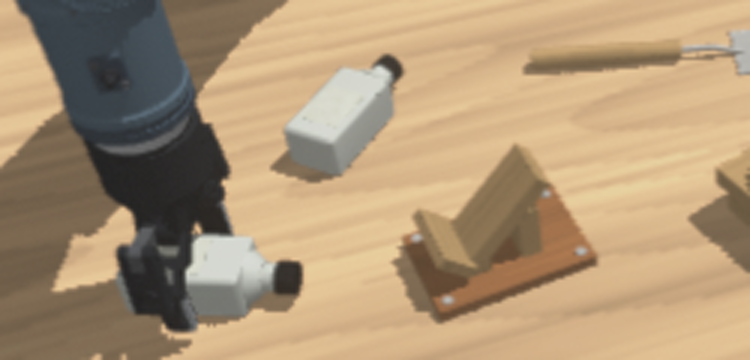

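The open fingers straddle the bottle body (crop about (165,280)), roughly 30–50 mm from the foot. I'll close and lift.

Request:
{"op": "carry_out", "data": {
  "moves": [
    [[0,0,0],[0,0,0.005],0.2],
    [[0,0,0],[0,0,0],0.6],
    [[0,0,0],[0,0,0],1],
    [[0,0,0],[0,0,0],1],
    [[0,0,0],[0,0,0],1],
    [[0,0,0],[0,0,0],1]
  ],
  "squeeze": 50
}}

```text
time_s: 3.6
position: [0.5237, -0.3515, 0.0133]
ee_rot: [0.697, 0.138, 0.69, -0.14]
force: [0.3, -0.5, -2.0]
width: 0.0491
```

Request:
{"op": "carry_out", "data": {
  "moves": [
    [[0,0,0],[0,0,0],1],
    [[0,0,0],[0,0,0.02],1],
    [[0,0,0],[0,0,0.04],1],
    [[0,0,0],[0,0,0.04],1],
    [[0,0,0],[0,0,0.03],1],
    [[0,0,0],[0,0,0],1]
  ]
}}

```text
time_s: 4.2
position: [0.5209, -0.3498, 0.1448]
ee_rot: [0.695, 0.139, 0.692, -0.139]
force: [0.4, 0.2, -2.2]
width: 0.0492
```

Run:
```python
from h import *
g=SEAT+PAX*.05+(PAX-2*z3*PAX[2])*.017
go(g-(PAX-2*z3*PAX[2])*.06,tool(PAX-2*z3*PAX[2],np.cross(z3,RX)))
s=arm.read_state();print(s['position'],rq(s['ee_rot']).as_matrix().round(3))
snap('scene','s2');crop('s2',60,90,250,180,3,'c3');snap('top','t2')
```

```text
t 4.2 turn [ 0.784 -0.113  0.47 ] | 0.921 shift [ 0.0474  0.1803 -0.0342] | 0.19 w 0.0492 j [ 0.13  0.66  0.57  1.7  -0.44  0.91  0.48] F [ 0.4  0.2 -2.2]
[ 0.52091302 -0.34983026  0.14480395] [[ 0.004  0.385  0.923]
 [-0.001  0.923 -0.385]
 [-1.     0.001  0.004]]
```

View pics/c3.png

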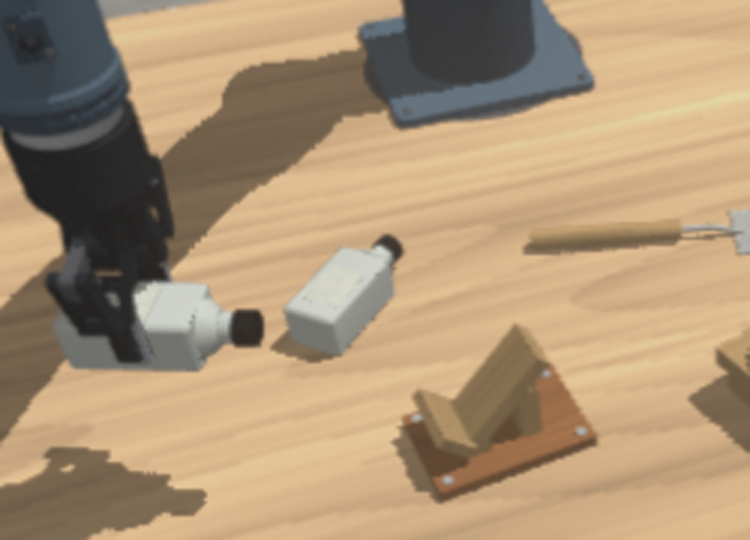

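```bash
cat >> h.py <<'E'
def inplane(s,st,u,v,off=0):
    C=rq(st['ee_rot']).as_matrix(); o,d=ray(s,u,v); n=C[:,2]; p0=st['position']+n*off
    P=o+d*((p0-o)@n)/(d@n); return (C.T@(P-st['position'])).round(4)  # tool coords: x ahead, y, z jaw
E
python3 - <<'E'
from h import *
s=load('s2');st=arm.read_state();f=lambda p:(p[0]/3+60-.33,p[1]/3+90-.33)
for n,p,o in[('cap mid',(247,328),0),('foot low near',(70,366),.0246),('foot up near',(57,325),.0246),('sh up near',(188,325),.0246),('sh low near',(192,369),.0246)]:print(n,inplane(s,st,*f(p),o))
hsv=cv2.cvtColor(s['image'],cv2.COLOR_RGB2HSV);m=cv2.inRange(hsv,(0,0,0),(180,255,70))[180:220,128:155]
ys,xs=np.nonzero(m);print(xs.min()+128,xs.max()+128,ys.min()+180,ys.max()+180,xs.mean()+128,ys.mean()+180,inplane(s,st,xs.mean()+128,ys.mean()+180))
crop('t2',370,170,120,100,5,'c4')
E
```

```text
cap mid [-0.0083  0.0666  0.    ]
foot low near [ 0.0065 -0.0513  0.0246]
foot up near [-0.0313 -0.0471  0.0246]
sh up near [-0.0331  0.0401  0.0246]
sh low near [0.0076 0.0318 0.0246]
137 146 194 204 141.7070707070707 199.010101010101 [-0.0083  0.0659  0.    ]
```

```bash
cat >> h.py <<'E'
NN=(RX-z3)/2**.5
PT=tool(NN,np.cross(z3,RX))
def park(al,n): go(SEAT+PAX*(.05+al)+NN*(.010-n),PT)
E
python3 -c "
from h import *
park(.012,.08)"
```

```text
t 4.3 turn [ 0.782 -0.119  0.467] | 0.919 shift [ 0.0503  0.1678 -0.0027] | 0.175 w 0.0491 j [ 0.13  0.66  0.57  1.7  -0.44  0.91  0.48] F [ 0.4  0.3 -3.1]
```

Request:
{"op": "carry_out", "data": {
  "moves": [
    [[0.098,-0.015,0.058],[0.006,0.021,0.01],1],
    [[0.098,-0.015,0.058],[0.006,0.021,0.01],1],
    [[0.098,-0.015,0.058],[0.006,0.021,0],1],
    [[0.098,-0.015,0.058],[0.006,0.021,0],1],
    [[0.098,-0.015,0.058],[0.006,0.021,0],1],
    [[0.098,-0.015,0.058],[0.006,0.021,0],1],
    [[0.098,-0.015,0.058],[0.006,0.021,0],1],
    [[0.098,-0.015,0.058],[0.006,0.021,0],1]
  ]
}}

```text
time_s: 5.1
position: [0.5615, -0.1705, 0.148]
ee_rot: [0.629, 0.246, 0.665, 0.319]
force: [1.1, 0.2, -2.4]
width: 0.0494
```

```bash
python3 -c "
from h import *
park(.012,.04)"
```

```text
t 5.1 turn [-0.037 -0.01  -0.017] | 0.042 shift [ 0.005   0.0185 -0.0381] | 0.043 w 0.0494 j [ 0.45  0.88  0.16  1.43 -0.71  1.51  1.  ] F [ 1.1  0.2 -2.4]
```

Request:
{"op": "carry_out", "data": {
  "moves": [
    [[-0.037,-0.01,-0.017],[0.005,0.0185,-0.012],1],
    [[0,0,0],[0,0,-0.026],1],
    [[0,0,0],[0,0,0],1]
  ]
}}

```text
time_s: 5.4
position: [0.5635, -0.1481, 0.0993]
ee_rot: [0.635, 0.243, 0.668, 0.304]
force: [-1.1, -0.6, -2.7]
width: 0.0495
```

```bash
python3 -c "
from h import *
park(.010,.010)
snap('scene','s3');snap('top','t3');a=cv2.imread('pics/s3.png')[150:270,140:310];b=cv2.imread('pics/t3.png')[170:270,290:460]
cv2.imwrite('pics/c5.png',cv2.resize(np.vstack([a,b]),None,fx=2.7,fy=2.7,interpolation=cv2.INTER_CUBIC))"
```

```text
t 5.4 turn [-0.01  -0.011  0.   ] | 0.014 shift [ 0.0012  0.0158 -0.0121] | 0.02 w 0.0495 j [ 0.42  0.91  0.15  1.49 -0.73  1.39  1.02] F [-1.1 -0.6 -2.7]
```

View pics/c5.png

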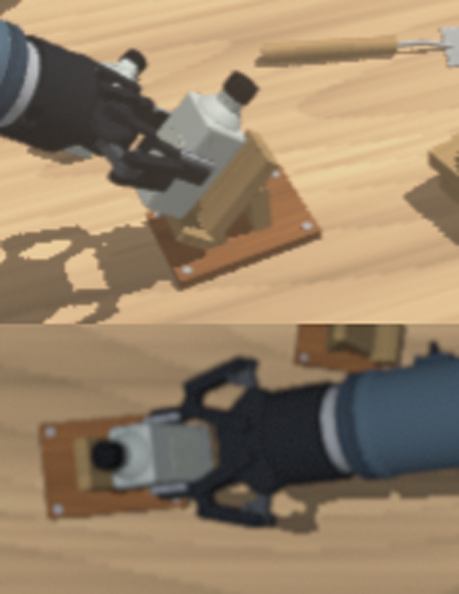

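The bottle is tilted about 45° above the ramp and aligned with it, with the foot just uphill of the ledge. I'll go closer.

Request:
{"op": "carry_out", "data": {
  "moves": [
    [[-0.01,-0.011,0],[0.001,0.012,-0.009],1],
    [[0,0,0],[0,0.004,-0.003],1],
    [[0,0,0],[0,0,0],1]
  ]
}}

```text
time_s: 5.8
position: [0.5682, -0.1348, 0.0934]
ee_rot: [0.643, 0.236, 0.663, 0.301]
force: [0.4, 0.5, -1.9]
width: 0.0493
```

```bash
python3 -c "
from h import *
park(.008,.0)"
```

```text
t 5.8 turn [0.004 0.009 0.003] | 0.01 shift [-0.0041  0.0082 -0.0146] | 0.017 w 0.0493 j [ 0.41  0.9   0.14  1.51 -0.75  1.35  1.03] F [ 0.4  0.5 -1.9]
```

Request:
{"op": "carry_out", "data": {
  "moves": [
    [[0.004,0.009,0.003],[-0.004,0.004,-0.004],1],
    [[0,0,0],[0,0.003,-0.003],1],
    [[0,0,0],[0,0,0],1]
  ]
}}

```text
time_s: 6.1
position: [0.5647, -0.1293, 0.0875]
ee_rot: [0.64, 0.238, 0.665, 0.302]
force: [-0.5, 0.3, -1.8]
width: 0.0493
```

```bash
python3 -c "
from h import *
park(.008,.0)"
```

```text
t 6.1 turn [0.001 0.002 0.001] | 0.002 shift [-0.0006  0.0026 -0.0088] | 0.009 w 0.0493 j [ 0.4   0.91  0.14  1.52 -0.75  1.34  1.03] F [-0.5  0.3 -1.8]
```

Request:
{"op": "carry_out", "data": {
  "moves": [
    [[0,0,0],[0,0.003,-0.003],1],
    [[0,0,0],[0,-0.003,-0.003],1],
    [[0,0,0],[0,0,0],1]
  ]
}}

```text
time_s: 6.4
position: [0.5648, -0.1299, 0.0811]
ee_rot: [0.64, 0.238, 0.665, 0.301]
force: [0.4, 0.3, -1.8]
width: 0.0492
```

```bash
python3 -c "
from h import *
park(.0,.0)"
```

```text
t 6.4 turn [0.002 0.002 0.001] | 0.003 shift [-0.0002 -0.0024 -0.008 ] | 0.008 w 0.0492 j [ 0.4   0.92  0.14  1.52 -0.75  1.33  1.04] F [ 0.4  0.3 -1.8]
```

Request:
{"op": "carry_out", "data": {
  "moves": [
    [[0,0,0],[0,-0.002,-0.002],1],
    [[0,0,0],[0,-0.002,-0.002],1],
    [[0,0,0],[0,0,0],1]
  ]
}}

```text
time_s: 6.7
position: [0.5649, -0.1327, 0.0786]
ee_rot: [0.639, 0.239, 0.665, 0.304]
force: [-0.4, -0.3, -1.8]
width: 0.0494
```

```bash
python3 -c "
from h import *
park(.0,.0)
snap('scene','s4');snap('top','t4');a=cv2.imread('pics/s4.png')[170:270,170:290];b=cv2.imread('pics/t4.png')[180:260,290:410]
cv2.imwrite('pics/c6.png',cv2.resize(np.hstack([a[10:90],b]),None,fx=3.3,fy=3.3,interpolation=cv2.INTER_CUBIC))"
```

```text
t 6.7 turn [-0.003  0.002 -0.   ] | 0.003 shift [-0.0002  0.0004 -0.0055] | 0.006 w 0.0494 j [ 0.41  0.93  0.14  1.52 -0.75  1.34  1.04] F [-0.4 -0.3 -1.8]
```

View pics/c6.png

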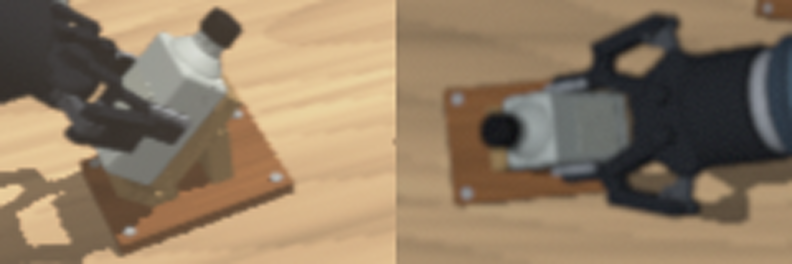

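Request:
{"op": "carry_out", "data": {
  "moves": [
    [[0,0,0],[-0.002,0.001,-0.003],1],
    [[0,0,0],[-0.001,0,-0.003],1],
    [[0,0,0],[0,0,0],1]
  ]
}}

```text
time_s: 7.1
position: [0.5638, -0.1297, 0.0754]
ee_rot: [0.64, 0.239, 0.663, 0.306]
force: [-0.4, 0.3, -2.8]
width: 0.0493
```

```bash
python3 -c "
from h import *
park(.0,.0)
t=load('t4');e=SEAT+PAX*.118;print(e,onz(t,321.5,219.4,e[2]))"
```

```text
t 7.1 turn [-0.007  0.007 -0.001] | 0.01 shift [ 0.0008 -0.0026 -0.0023] | 0.004 w 0.0493 j [ 0.41  0.93  0.13  1.52 -0.76  1.33  1.05] F [-0.4  0.3 -2.8]
[ 0.56061919 -0.09146342  0.1282386 ] [ 0.56064664 -0.09371834  0.1282386 ]
```

Request:
{"op": "carry_out", "data": {
  "moves": [
    [[0,0,0],[0,-0.002,-0.003],1],
    [[0,0,0],[0,0,-0.002],1],
    [[0,0,0],[0,0,0],1]
  ]
}}

```text
time_s: 7.4
position: [0.5638, -0.13, 0.0757]
ee_rot: [0.639, 0.24, 0.661, 0.31]
force: [0.3, 0.8, -2.4]
width: 0.0494
```

Request:
{"op": "carry_out", "data": {
  "moves": [
    [[0,0,0],[0,0,-0.003],1],
    [[0,0,0],[0,0,0],1]
  ]
}}

```text
time_s: 7.6
position: [0.5638, -0.13, 0.0758]
ee_rot: [0.639, 0.241, 0.661, 0.312]
force: [0.8, -0.5, -1.7]
width: 0.0491
```

```bash
python3 -c "
from h import *
park(.0,.0)"
```

```text
t 7.6 turn [-0.019  0.009 -0.006] | 0.022 shift [ 0.0008 -0.0023 -0.0027] | 0.004 w 0.0491 j [ 0.42  0.94  0.13  1.52 -0.76  1.34  1.06] F [ 0.8 -0.5 -1.7]
```

Request:
{"op": "carry_out", "data": {
  "moves": [
    [[0,0,0],[0,0,0],0.4],
    [[0,0,0],[0,0,0],0.2],
    [[0,0,0],[0,0,0],0],
    [[0,0,0],[0,0,0],0],
    [[0,0,0],[0,0,0],0]
  ]
}}

```text
time_s: 8.1
position: [0.5638, -0.131, 0.0742]
ee_rot: [0.639, 0.241, 0.661, 0.31]
force: [-0.3, 0.9, 0.4]
width: 0.0853
```

```bash
python3 -c "
from h import *
park(.0,.0)
snap('scene','s5');snap('top','t5');a=cv2.imread('pics/s5.png')[180:260,170:290];b=cv2.imread('pics/t5.png')[180:260,290:410]
cv2.imwrite('pics/c7.png',cv2.resize(np.hstack([a,b]),None,fx=3.3,fy=3.3,interpolation=cv2.INTER_CUBIC))"
```

```text
t 8.1 turn [-0.017  0.008 -0.004] | 0.019 shift [ 0.0008 -0.0013 -0.0011] | 0.002 w 0.0853 j [ 0.42  0.94  0.13  1.52 -0.76  1.34  1.06] F [-0.3  0.9  0.4]
```

View pics/c7.png

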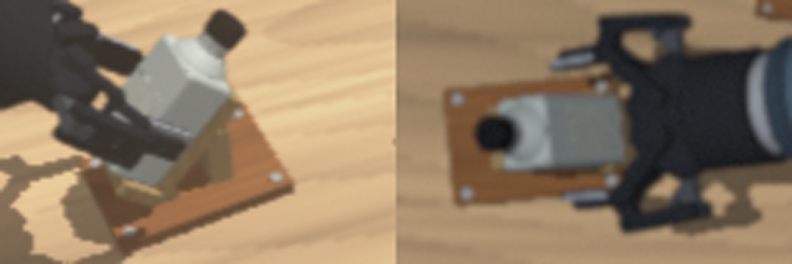

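Request:
{"op": "carry_out", "data": {
  "moves": [
    [[0,0,0],[0,-0.02,0.02],0],
    [[0,0,0],[0,-0.03,0.03],0],
    [[0,0,0],[0,-0.03,0.035],0],
    [[-0.1,0,0],[0,0,0.045],0],
    [[-0.13,0,0],[0,0.01,0.045],0],
    [[-0.13,0,0],[0,0.02,0.045],0],
    [[-0.13,0,0],[0,0.03,0.03],0],
    [[-0.13,0,0],[0,0.04,0.01],0]
  ]
}}

```text
time_s: 9.0
position: [0.5582, -0.1222, 0.3372]
ee_rot: [0.685, 0.04, 0.724, 0.076]
force: [0.5, 0.7, -0.3]
width: 0.0857
```

```bash
cat >> h.py <<'E'
PT2=tool(-PAX,np.cross(z3,RX))
def top2(x): go(SEAT+PAX*x,PT2)
E
python3 -c "
from h import *
top2(.2);print(arm.read_state()['position'])"
```

```text
t 9.0 turn [-0.945 -0.12   0.064] | 0.955 shift [-0.0033  0.0884 -0.151 ] | 0.175 w 0.0857 j [-0.03  0.38  0.35  1.56 -0.27  1.34  0.43] F [ 0.5  0.7 -0.3]
[ 0.55820499 -0.12219501  0.33724883]
```

Request:
{"op": "carry_out", "data": {
  "moves": [
    [[-0.118,-0.015,0.008],[0,0.02,0],0],
    [[-0.118,-0.015,0.008],[0,0.02,0],0],
    [[-0.118,-0.015,0.008],[0,0.02,0],0],
    [[-0.118,-0.015,0.008],[0,0.02,0],0],
    [[-0.118,-0.015,0.008],[0,0.02,0],0],
    [[-0.118,-0.015,0.008],[0,0.01,-0.01],0],
    [[-0.118,-0.015,0.008],[0,0.01,-0.02],0],
    [[-0.118,-0.015,0.008],[0,0,-0.02],0]
  ]
}}

```text
time_s: 9.8
position: [0.5643, 0.0147, 0.2998]
ee_rot: [0.676, -0.317, 0.621, -0.238]
force: [-0.6, 0.3, -0.1]
width: 0.0853
```

```bash
python3 -c "
from h import *
top2(.2)"
```

```text
t 9.8 turn [ 0.021  0.03  -0.034] | 0.05 shift [-0.0094 -0.0485 -0.1135] | 0.124 w 0.0853 j [-0.8   0.48  0.37  1.77  0.63  1.26 -0.64] F [-0.6  0.3 -0.1]
```

Request:
{"op": "carry_out", "data": {
  "moves": [
    [[0.021,0.03,-0.034],[-0.003,-0.015,-0.04],0],
    [[0,0,0],[-0.003,-0.018,-0.04],0],
    [[0,0,0],[-0.003,-0.016,-0.033],0],
    [[0,0,0],[0,0,0],0]
  ]
}}

```text
time_s: 10.2
position: [0.5525, -0.0268, 0.1777]
ee_rot: [0.664, -0.309, 0.64, -0.233]
force: [-0.4, -0.7, 0.6]
width: 0.0855
```

```bash
python3 -c "
from h import *
top2(.16)"
```

```text
t 10.2 turn [ 0.002 -0.009 -0.015] | 0.018 shift [ 0.0052 -0.0351 -0.0198] | 0.041 w 0.0855 j [-0.73  0.64  0.37  1.88  0.63  1.03 -0.72] F [-0.4 -0.7  0.6]
```

Request:
{"op": "carry_out", "data": {
  "moves": [
    [[0,-0.009,-0.015],[0.004,-0.02,-0.005],0],
    [[0,0,0],[0.001,-0.015,-0.013],0],
    [[0,0,0],[0,0,0],0]
  ]
}}

```text
time_s: 10.5
position: [0.5598, -0.0599, 0.1624]
ee_rot: [0.667, -0.303, 0.638, -0.238]
force: [0.3, -1.3, 0.6]
width: 0.0849
```

```bash
python3 -c "
from h import *
top2(.12)
snap('scene','s6');snap('top','t6');a=cv2.imread('pics/s6.png')[130:260,170:310];b=cv2.imread('pics/t6.png')[160:260,250:390]
cv2.imwrite('pics/c8.png',cv2.resize(np.vstack([a,b]),None,fx=2.5,fy=2.5,interpolation=cv2.INTER_CUBIC))"
```

```text
t 10.5 turn [ 0.001  0.003 -0.002] | 0.004 shift [ 0.0007 -0.0302 -0.0328] | 0.045 w 0.0849 j [-0.69  0.66  0.39  1.89  0.66  0.96 -0.73] F [ 0.3 -1.3  0.6]
```

View pics/c8.png

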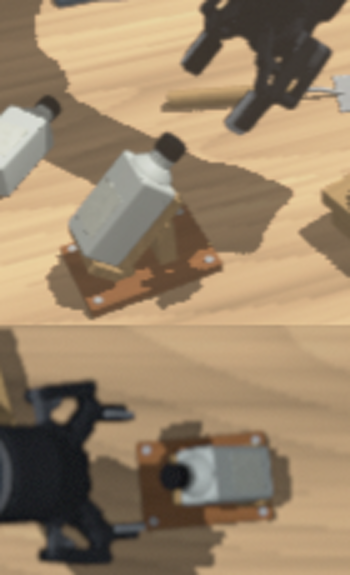

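Request:
{"op": "carry_out", "data": {
  "moves": [
    [[0,0,0],[0,-0.02,-0.021],0],
    [[0,0,0],[0.001,-0.018,-0.018],0],
    [[0,0,0],[0,0,0],0]
  ]
}}

```text
time_s: 10.9
position: [0.5666, -0.0901, 0.127]
ee_rot: [0.672, -0.302, 0.634, -0.234]
force: [0.0, 0.3, -0.5]
width: 0.0854
```

```bash
python3 -c "
from h import *
top2(.065)
t=load('t6');print(onz(t,320.4,220.4,.128))"
```

```text
t 10.9 turn [-0.007  0.013 -0.011] | 0.019 shift [-0.0023 -0.0387 -0.0362] | 0.053 w 0.0854 j [-0.64  0.72  0.4   1.92  0.7   0.85 -0.76] F [ 0.   0.3 -0.5]
[ 0.55842045 -0.09131519  0.128     ]
```

Request:
{"op": "carry_out", "data": {
  "moves": [
    [[-0.007,0.013,-0.011],[-0.003,-0.014,-0.013],0],
    [[0,0,0],[0,-0.013,-0.012],0],
    [[0,0,0],[0,0,0],0]
  ]
}}

```text
time_s: 11.2
position: [0.5664, -0.1138, 0.103]
ee_rot: [0.668, -0.302, 0.638, -0.237]
force: [0.0, -0.0, -0.0]
width: 0.0856
```

```bash
python3 -c "
from h import *
top2(.060)"
```

```text
t 11.2 turn [-0.003  0.003 -0.003] | 0.006 shift [-0.0018 -0.0185 -0.0158] | 0.024 w 0.0856 j [-0.61  0.77  0.41  1.92  0.71  0.79 -0.77] F [ 0. -0. -0.]
```

Request:
{"op": "carry_out", "data": {
  "moves": [
    [[0,0,0],[-0.003,-0.01,-0.008],0],
    [[0,0,0],[0,-0.005,-0.004],0],
    [[0,0,0],[0,0,0],0]
  ]
}}

```text
time_s: 11.5
position: [0.5645, -0.1278, 0.091]
ee_rot: [0.669, -0.302, 0.637, -0.236]
force: [0.3, -0.1, 0.4]
width: 0.0851
```

```bash
python3 -c "
from h import *
top2(.060)"
```

```text
t 11.5 turn [-0.004  0.005 -0.005] | 0.008 shift [ 0.0002 -0.0044 -0.0038] | 0.006 w 0.0851 j [-0.6   0.79  0.42  1.94  0.73  0.75 -0.78] F [ 0.3 -0.1  0.4]
```

Request:
{"op": "carry_out", "data": {
  "moves": [
    [[0,0,0],[0,-0.004,-0.003],0],
    [[0,0,0],[0,0,0],0.3],
    [[0,0,0],[0,0,0],0.5],
    [[0,0,0],[0,0,0],0.8],
    [[0,0,0],[0,0,0],1],
    [[0,0,0],[0,0,0],1],
    [[0,0,0],[0,0,0],1],
    [[0,0,0],[0,0,0],1]
  ],
  "squeeze": 60
}}

```text
time_s: 12.3
position: [0.5647, -0.1312, 0.0884]
ee_rot: [0.669, -0.302, 0.637, -0.236]
force: [0.3, -1.2, -0.6]
width: 0.0496
```

```bash
python3 -c "
from h import *
top2(.060)"
```

```text
t 12.3 turn [-0.004  0.005 -0.005] | 0.009 shift [-0.0001 -0.0011 -0.0012] | 0.002 w 0.0496 j [-0.59  0.79  0.43  1.94  0.74  0.74 -0.79] F [ 0.3 -1.2 -0.6]
```

Request:
{"op": "carry_out", "data": {
  "moves": [
    [[0,0,0],[0,0,0.01],1],
    [[0,0,0],[0,0,0.03],1],
    [[0,0,0],[0,0,0.04],1],
    [[0,0,0],[0,0,0.045],1],
    [[0,0,0],[0,0,0.045],1],
    [[0,0,0],[0,0,0.03],1],
    [[0,0,0],[0,0,0],1]
  ]
}}

```text
time_s: 13.0
position: [0.562, -0.1297, 0.2967]
ee_rot: [0.669, -0.301, 0.638, -0.233]
force: [0.5, -0.5, -2.1]
width: 0.0491
```

```bash
python3 -c "
from h import *
go(MAT+[0,0,.0655+.1],tool(-z3,np.cross(z3,RX)))
s=arm.read_state();print(s['position'])
a=snap('scene','s7');snap('top','t7')
a=load('s7');q=proj(a,s['position']);x,y=int(q[0])-80,int(q[1])-60;x=max(x,0);y=max(y,0)
print(x,y);crop('s7',x,y,160,140,4,'c9')"
```

```text
t 13.0 turn [ 0.771  0.082 -0.005] | 0.775 shift [ 0.014   0.4952 -0.0812] | 0.502 w 0.0491 j [-0.61  0.42  0.44  1.87  0.69  1.09 -0.49] F [ 0.5 -0.5 -2.1]
[ 0.56201648 -0.12969911  0.29668143]
130 66
```

View pics/c9.png

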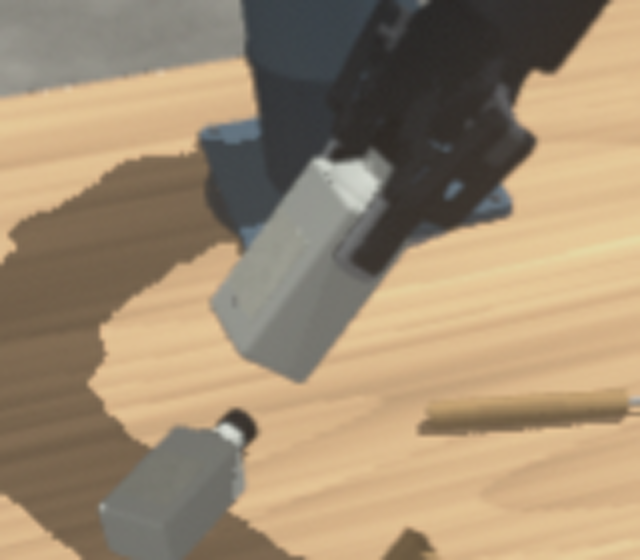

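The bottle is held on its body just below the shoulder, with its axis along the tool, clear of the rest. I'll carry it over at height.

Request:
{"op": "carry_out", "data": {
  "moves": [
    [[0.097,0.01,0],[0,0.03,0.005],1],
    [[0.097,0.01,0],[0,0.04,0.005],1],
    [[0.097,0.01,0],[0,0.04,0],1],
    [[0.097,0.01,0],[0,0.04,0],1],
    [[0.097,0.01,0],[0,0.04,0],1],
    [[0.097,0.01,0],[0,0.04,0],1],
    [[0.097,0.01,0],[0.002,0.04,0],1],
    [[0.097,0.01,0],[0.002,0.04,0],1]
  ]
}}

```text
time_s: 13.9
position: [0.5525, 0.1887, 0.2866]
ee_rot: [0.694, -0.032, 0.718, 0.049]
force: [0.6, -1.3, -2.9]
width: 0.0494
```

```bash
python3 -c "
from h import *
go(MAT+[0,0,.0655+.1],tool(-z3,np.cross(z3,RX)))"
```

```text
t 13.9 turn [-0.022 -0.035 -0.017] | 0.045 shift [ 0.0235  0.1768 -0.0711] | 0.192 w 0.0494 j [-0.51  0.39  0.17  1.64 -0.1   1.14 -0.2 ] F [ 0.6 -1.3 -2.9]
```

Request:
{"op": "carry_out", "data": {
  "moves": [
    [[-0.011,-0.017,-0.008],[0.006,0.045,0.005],1],
    [[-0.011,-0.017,-0.008],[0.006,0.045,0.005],1],
    [[0,0,0],[0.006,0.045,0],1],
    [[0,0,0],[0.005,0.035,0],1],
    [[0,0,0],[0,0.005,0],1],
    [[0,0,0],[0,0,0],1]
  ]
}}

```text
time_s: 14.5
position: [0.5687, 0.3679, 0.2791]
ee_rot: [0.697, -0.038, 0.715, 0.029]
force: [-0.3, -1.0, -3.1]
width: 0.0491
```

```bash
python3 -c "
from h import *
go(MAT+[0,0,.0655+.06],tool(-z3,np.cross(z3,RX)))"
```

```text
t 14.5 turn [ 0.013 -0.024  0.004] | 0.028 shift [ 0.0073 -0.0024 -0.1036] | 0.104 w 0.0491 j [-0.73  0.56  0.14  1.38 -0.08  1.23 -0.49] F [-0.3 -1.  -3.1]
```

Request:
{"op": "carry_out", "data": {
  "moves": [
    [[0.013,-0.024,0.004],[0.007,-0.002,-0.03],1],
    [[0,0,0],[0,0,-0.04],1],
    [[0,0,0],[0,0,-0.035],1],
    [[0,0,0],[0,0,-0.01],1],
    [[0,0,0],[0,0,0],1]
  ]
}}

```text
time_s: 15.0
position: [0.5741, 0.3569, 0.1552]
ee_rot: [0.704, -0.036, 0.709, 0.029]
force: [0.1, 0.5, -2.6]
width: 0.049
```

```bash
python3 -c "
from h import *
go(MAT+[0,0,.0655+.02],tool(-z3,np.cross(z3,RX)))
s=arm.read_state();print(s['position'],rq(s['ee_rot']).as_matrix().round(3))
snap('scene','s8');snap('top','t8')
a=cv2.resize(cv2.imread('pics/s8.png')[100:200,360:460],None,fx=4,fy=4,interpolation=cv2.INTER_CUBIC);b=cv2.resize(cv2.imread('pics/t8.png')[160:260,90:190],None,fx=4,fy=4,interpolation=cv2.INTER_CUBIC)
cv2.imwrite('pics/c10.png',np.hstack([a,b]))"
```

```text
t 15.0 turn [ 0.01  -0.006  0.005] | 0.013 shift [ 0.0019  0.0086 -0.0197] | 0.022 w 0.049 j [-0.71  0.67  0.12  1.52 -0.09  0.97 -0.47] F [ 0.1  0.5 -2.6]
[0.5740645  0.35691046 0.15516088] [[-0.006 -0.093  0.996]
 [-0.01   0.996  0.093]
 [-1.    -0.009 -0.007]]
```

View pics/c10.png

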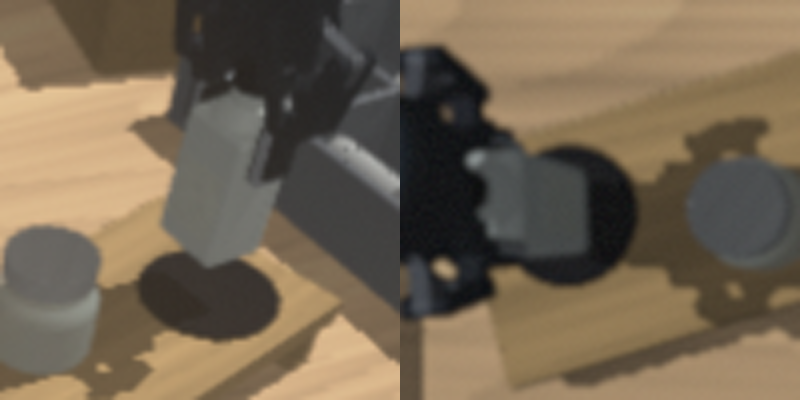

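Run:
```python
from h import *
s=load('s8');t=load('t8');p=np.array([.5741,.3569,.1552])
C=rq([.704,-.036,.709,.029]).as_matrix()
for x in(0,.092):
  for a in(-.021,.021):
    for b in(-.025,.025):
      P=p+C[:,0]*(.0615-x)+C[:,1]*a+C[:,2]*b
      print(x,a,b,'scene',((proj(s,P)-[360,100]+.4)*4).round(0),'top',((proj(t,P)-[90,160]+.4)*4+[400,0]).round(0))
```

```text
0 -0.021 -0.025 scene [152. 227.] top [592. 252.]
0 -0.021 0.025 scene [203. 272.] top [588. 167.]
0 0.021 -0.025 scene [205. 210.] top [523. 257.]
0 0.021 0.025 scene [257. 253.] top [520. 173.]
0.092 -0.021 -0.025 scene [184. 102.] top [525. 240.]
0.092 -0.021 0.025 scene [239. 145.] top [522. 147.]
0.092 0.021 -0.025 scene [240.  85.] top [450. 246.]
0.092 0.021 0.025 scene [297. 127.] top [447. 153.]
```

The bottle is upright and aligned with the tool. Foot corners appear at scene crop (163,225) and (210,265), and the top crop edge at column 588, within 1–2 px of prediction. The mat is below it, the tin is clear, and I'll lower now.

Request:
{"op": "carry_out", "data": {
  "moves": [
    [[0.01,-0.006,0.005],[0.002,0.007,-0.012],1],
    [[0,0,0],[0,0,-0.008],1],
    [[0,0,0],[0,0,0],1]
  ]
}}

```text
time_s: 15.4
position: [0.58, 0.3671, 0.1406]
ee_rot: [0.71, -0.032, 0.703, 0.037]
force: [-0.6, -0.5, -2.4]
width: 0.0494
```

```bash
python3 -c "
from h import *
go([.576,.364,.1155],tool(-z3,np.cross(z3,RX)))"
```

```text
t 15.4 turn [-0.008  0.01  -0.   ] | 0.012 shift [-0.004  -0.0031 -0.0251] | 0.026 w 0.0494 j [-0.71  0.69  0.12  1.52 -0.09  0.93 -0.46] F [-0.6 -0.5 -2.4]
```

Request:
{"op": "carry_out", "data": {
  "moves": [
    [[-0.008,0.01,0],[-0.003,-0.002,-0.01],1],
    [[0,0,0],[0,0,-0.007],1],
    [[0,0,0],[0,0,0],1]
  ]
}}

```text
time_s: 15.7
position: [0.5772, 0.3655, 0.1231]
ee_rot: [0.706, -0.035, 0.706, 0.035]
force: [0.5, -0.2, -2.2]
width: 0.0495
```

```bash
python3 -c "
from h import *
go([.576,.364,.1155],tool(-z3,np.cross(z3,RX)))"
```

```text
t 15.7 turn [-0. -0. -0.] | 0.0 shift [-0.0012 -0.0015 -0.0076] | 0.008 w 0.0495 j [-0.71  0.71  0.11  1.52 -0.09  0.91 -0.46] F [ 0.5 -0.2 -2.2]
```

Small steps to contact now.

Request:
{"op": "carry_out", "data": {
  "moves": [
    [[0,0,0],[0,0,-0.004],1],
    [[0,0,0],[0,0,0],1]
  ]
}}

```text
time_s: 15.9
position: [0.577, 0.3655, 0.1185]
ee_rot: [0.706, -0.035, 0.706, 0.035]
force: [0.4, 0.4, -2.5]
width: 0.0494
```

Request:
{"op": "carry_out", "data": {
  "moves": [
    [[0,0,0],[0,0,-0.003],1],
    [[0,0,0],[0,0,0],1]
  ]
}}

```text
time_s: 16.1
position: [0.5772, 0.3655, 0.1155]
ee_rot: [0.706, -0.035, 0.706, 0.035]
force: [0.3, 0.1, -2.5]
width: 0.0493
```

Request:
{"op": "carry_out", "data": {
  "moves": [
    [[0,0,0],[0,0,-0.002],1],
    [[0,0,0],[0,0,0],1]
  ]
}}

```text
time_s: 16.3
position: [0.578, 0.3659, 0.1149]
ee_rot: [0.707, -0.034, 0.706, 0.035]
force: [-0.4, 0.5, -2.8]
width: 0.049
```

Request:
{"op": "carry_out", "data": {
  "moves": [
    [[0,0,0],[0,0,-0.002],1],
    [[0,0,0],[0,0,0],1]
  ]
}}

```text
time_s: 16.5
position: [0.5785, 0.3662, 0.1149]
ee_rot: [0.707, -0.034, 0.705, 0.035]
force: [-0.6, 0.6, -1.9]
width: 0.0496
```

Request:
{"op": "carry_out", "data": {
  "moves": [
    [[0,0,0],[0,0,-0.003],1],
    [[0,0,0],[0,0,-0.001],1]
  ]
}}

```text
time_s: 16.7
position: [0.5788, 0.3664, 0.1145]
ee_rot: [0.707, -0.034, 0.705, 0.036]
force: [-2.1, -2.1, 1.4]
width: 0.0494
```

```bash
python3 -c "
from h import *
go([.576,.364,.1155],tool(-z3,np.cross(z3,RX)))"
```

```text
t 16.7 turn [-0.003  0.003  0.   ] | 0.004 shift [-0.0028 -0.0024  0.001 ] | 0.004 w 0.0494 j [-0.7   0.72  0.11  1.53 -0.1   0.89 -0.46] F [-2.1 -2.1  1.4]
```

Contact: the descent stops at 0.1145 and Fz rises. I'll release.

Request:
{"op": "carry_out", "data": {
  "moves": [
    [[0,0,0],[0,0,0],1],
    [[0,0,0],[0,0,0],0.5],
    [[0,0,0],[0,0,0],0.3],
    [[0,0,0],[0,0,0],0.1],
    [[0,0,0],[0,0,0],0],
    [[0,0,0],[0,0,0],0],
    [[0,0,0],[0,0,0],0]
  ]
}}

```text
time_s: 17.4
position: [0.5795, 0.367, 0.1141]
ee_rot: [0.708, -0.033, 0.705, 0.036]
force: [-0.0, -0.4, 0.5]
width: 0.0855
```

Request:
{"op": "carry_out", "data": {
  "moves": [
    [[0,0,0],[0,0,0.01],0],
    [[0,0,0],[0,0,0.03],0],
    [[0,0,0],[0,0,0.04],0],
    [[0,0,0],[0,0,0.045],0],
    [[0,0,0],[0,0,0.045],0],
    [[0,0,0],[0,0,0.04],0],
    [[0,0,0],[-0.04,0,0.03],0],
    [[0,0,0],[-0.04,0,0.02],0]
  ]
}}

```text
time_s: 18.2
position: [0.5001, 0.3621, 0.383]
ee_rot: [0.708, -0.032, 0.705, 0.032]
force: [-0.2, -0.0, 0.1]
width: 0.0857
```

Request:
{"op": "carry_out", "data": {
  "moves": [
    [[0,0,0],[-0.04,0,0],0],
    [[0,0,0],[-0.04,0,0],0],
    [[0,0,0],[-0.04,0,0],0],
    [[0,0,0],[0,0,0],0]
  ]
}}

```text
time_s: 18.6
position: [0.3728, 0.3634, 0.392]
ee_rot: [0.71, -0.03, 0.702, 0.037]
force: [-0.8, -0.1, 0.6]
width: 0.0853
```

Run:
```python
from h import *
snap('scene','s9');snap('top','t9');s=load('s9');t=load('t9')
print(arm.read_state()['position'])
p=np.array([.578,.366,.054]);C=rq([.707,-.034,.705,.036]).as_matrix()
a=cv2.imread('pics/s9.png');b=cv2.imread('pics/t9.png')
for x in(0,.092):
  for y in(-.021,.021):
    for z in(-.025,.025):
      P=p+z3*x+C[:,1]*y+C[:,2]*z
      for im,c in((a,s),(b,t)):
        q=proj(c,P);im[int(round(q[1])),int(round(q[0]))]=(0,0,255)
# mat and foot lookups for numbers: dark cap on top
for nm,c,zz in(('top',t,.054+.128),):
  h=cv2.cvtColor(c['image'],cv2.COLOR_RGB2HSV);q=proj(c,[.578,.366,zz]);print('cap expected',q)
  x,y=int(q[0]),int(q[1]);m=(h[y-12:y+12,x-12:x+12,2]<55);ys,xs=np.nonzero(m);print('cap px',xs.mean()+x-12,ys.mean()+y-12,len(xs), onz(c,xs.mean()+x-12,ys.mean()+y-12,zz))
cv2.imwrite('pics/c11.png',np.hstack([cv2.resize(a[100:200,360:460],None,fx=4,fy=4,interpolation=0),cv2.resize(b[160:260,90:190],None,fx=4,fy=4,interpolation=0)]))
```

```text
[0.37737638 0.36246665 0.39190438]
cap expected [107.94436965 207.06340019]
cap px 110.17647058823529 207.66666666666666 102 [0.57675214 0.36095365 0.182     ]
```

Run:
```python
from h import *
s=load('s9');t=load('t9');s0=load('s0');t0=load('t0')
def bot(c,P,w,vmin):
    h=cv2.cvtColor(c['image'],cv2.COLOR_RGB2HSV);x,y=proj(c,P).astype(int)
    m=cv2.inRange(h,(30,0,vmin),(130,60,255));k=np.zeros_like(m);k[y-w:y+w,x-w:x+w]=255
    n,l,st,ce=cv2.connectedComponentsWithStats(m&k);i=1+np.argmax(st[1:,4]);return st[i],ce[i],l==i
p=np.array([.577,.363,.054])
for n,c,w in(('scene',s,38),('top',t,28)):
    st,ce,m=bot(c,p+[0,0,.05],w,70)
    Q=np.array([proj(c,p+z3*x+[u,v,0]) for x in(0,.092) for u in(-.025,.025) for v in(-.021,.021)])
    print(n,'mask bbox',st[0],st[1],st[0]+st[2],st[1]+st[3],'pred',Q.min(0).round(1),Q.max(0).round(1))
    ys,xs=np.nonzero(m);cv2_lo=(xs[ys==ys.max()].mean(),ys.max());print(' lowest',cv2_lo,'rightmost',xs.max(),ys[xs==xs.max()].mean())
for n,a,b,boxes in(('scene',s0,s,dict(tin=(355,150,32,45),jar=(320,172,34,45),brush=(175,280,100,52),scr=(235,155,105,25))),('top',t0,t,dict(tin=(160,195,32,32),jar=(208,178,32,32),brush=(310,132,86,28),scr=(182,262,115,52)))):
    A=cv2.cvtColor(a['image'],cv2.COLOR_RGB2GRAY).astype(np.float32);B=cv2.cvtColor(b['image'],cv2.COLOR_RGB2GRAY).astype(np.float32)
    for k,(x,y,w,h) in boxes.items():
        r=cv2.matchTemplate(B[y-8:y+h+8,x-8:x+w+8],A[y:y+h,x:x+w],cv2.TM_CCOEFF_NORMED);_,v,_,l=cv2.minMaxLoc(r);print(n,k,'shift px',l[0]-8,l[1]-8,round(v,3))
```

```text
scene mask bbox 407 138 435 179 pred [397.7 135.1] [432. 180.]
 lowest (np.float64(415.0), np.int64(178)) rightmost 434 147.0
top mask bbox 108 198 138 222 pred [106.8 197.9] [141.  222.9]
 lowest (np.float64(123.41666666666667), np.int64(221)) rightmost 137 217.5
scene tin shift px 0 0 0.986
scene jar shift px 0 0 1.0
scene brush shift px 0 0 1.0
scene scr shift px 8 1 0.462
top tin shift px 0 0 0.98
top jar shift px 0 0 0.999
top brush shift px 0 0 0.999
top scr shift px -8 -2 0.446
```

Run:
```python
from h import *
for k,f0,(x,y,w,h) in(('s','s0',(235,155,105,25)),('t','t0',(182,262,115,52))):
    A=cv2.cvtColor(load(f0)['image'],cv2.COLOR_RGB2GRAY).astype(np.float32)[y:y+h,x:x+w]
    for i in(5,6,7,8,9):
        B=cv2.cvtColor(load(k+str(i))['image'],cv2.COLOR_RGB2GRAY).astype(np.float32)
        r=cv2.matchTemplate(B[y-8:y+h+8,x-8:x+w+8],A,cv2.TM_CCOEFF_NORMED);_,v,_,l=cv2.minMaxLoc(r);print(k,i,l[0]-8,l[1]-8,round(v,3),B[y:y+h,x:x+w].mean().round(),A.mean().round())
```

```text
s 5 0 0 0.999 178.0 168.0
s 6 3 0 0.382 153.0 168.0
s 7 0 0 0.999 174.0 168.0
s 8 0 0 0.833 168.0 168.0
s 9 8 1 0.462 138.0 168.0
t 5 0 0 0.997 139.0 131.0
t 6 -1 0 0.817 152.0 131.0
t 7 8 2 0.061 127.0 131.0
t 8 0 0 0.393 129.0 131.0
t 9 -8 -2 0.446 112.0 131.0
```

Request:
{"op": "carry_out", "data": {
  "moves": [
    [[0,0,0],[-0.03,0.04,0],0],
    [[0,0,0],[-0.03,0.04,0],0],
    [[0,0,0],[-0.03,0.04,0],0],
    [[0,0,0],[-0.03,0.04,0],0],
    [[0,0,0],[0,0.04,0],0],
    [[0,0,0],[0,0.04,0],0],
    [[0,0,0],[0,0,0],0]
  ]
}}

```text
time_s: 19.4
position: [0.2641, 0.6076, 0.3924]
ee_rot: [0.714, -0.021, 0.7, 0.029]
force: [0.0, 0.4, 0.2]
width: 0.0854
```

Run:
```python
from h import *
snap('scene','s10');snap('top','t10')
for k,f0,(x,y,w,h) in(('s','s0',(235,155,105,25)),('t','t0',(182,262,115,52))):
    A=cv2.cvtColor(load(f0)['image'],cv2.COLOR_RGB2GRAY).astype(np.float32)[y:y+h,x:x+w]
    B=cv2.cvtColor(load(k+'10')['image'],cv2.COLOR_RGB2GRAY).astype(np.float32)
    r=cv2.matchTemplate(B[y-8:y+h+8,x-8:x+w+8],A,cv2.TM_CCOEFF_NORMED);_,v,_,l=cv2.minMaxLoc(r);print(k,l[0]-8,l[1]-8,round(v,3))
t=load('t10');h=cv2.cvtColor(t['image'],cv2.COLOR_RGB2HSV)
q=proj(t,[.577,.363,.182]);x,y=int(q[0]),int(q[1]);m=h[y-12:y+12,x-12:x+12,2]<55;ys,xs=np.nonzero(m);print(onz(t,xs.mean()+x-12,ys.mean()+y-12,.182),arm.read_state()['time_s'],arm.read_state()['position'])
```

```text
s 0 0 1.0
t 0 0 0.997
[0.57675214 0.36095365 0.182     ] 19.5 [0.26670144 0.6037796  0.39358078]
```

The scraper hasn't moved; the arm and its shadow had been covering it in the earlier pictures. The bottle is standing still, so I'll hand in.

```bash
python3 -c "
from rig import arm
print(arm.close_job())"
```

```text
the job is handed in; nothing more can be done
None
```

I parked the far bottle cap-up on the larger rest and let go of it. I then took it again from the cap end, set it upright on the mat, released it and moved the arm clear. The job was handed in at about 19.5 s, and no verdict was reported.

**Last checks:**
- **Upright:** the cap is at (0.577, 0.361), where a vertical bottle would have it. It was in the same place in two pictures 0.8 s apart.
- **Position:** it is about 5 mm from my estimate of the mat centre, (0.576, 0.3655). The two cameras disagree by about 2–4 mm.
- **Bystanders:** the jar, tin, brush and scraper all show 0 px of shift from the start.

**Checks that failed or disagreed:**
- The first scraper comparison failed because the arm and its shadow covered it. It matched exactly (0 px) once I moved the arm away.
- The scene-camera outline of the standing bottle was up to 9 px narrower than predicted on one side, probably because the colour mask missed a shaded face. I did not settle this.
- I could not look at the final close-up because the 12-picture limit was reached, so the final checks are numerical only.

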